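Clamp a laminated blank in the bench press by its release valve

ROBOT

A 6-joint arm with a two-finger parallel gripper is mounted at the origin on the work surface. World frame = base frame: x ahead of the robot, y to its left, z up, the work surface at z = 0. Lengths are in mm, angles in rad, forces in N, time in s.
With the tool pointing down it reaches from about 150 to 775 mm from the base axis. Payload 6.1 kg.
Tool frame: the origin (TCP) lies midway between the tips of the shut fingers; the grasp point (between the pads) lies arm.grip_depth behind it (arm.grip_depth is the distance from the TCP to the grasp point, in mm); z points along the fingers, y is the direction in which the jaws open and shut (so a half turn about z gives the same grasp; the last joint's range is limited). The gripper opens to 85 mm and grips with 20 to 120 N. Pads are 22 mm wide; open, the fingers measure 114 mm over their backs; the gripper's body (76 mm by 85 mm) begins 54 mm behind the grasp point. The pads swing forward as they close: fully open they stand 13 mm farther back than shut.
Start: joints at [-1.204, 0.126, -0.04, 1.405, 0, 1.571], TCP at [188.273, -490.063, 231.295] pointing down, gripper open.
Joint ranges: [-2.72, 2.72], [-0.95, 1.95], [-1.27, 1.35], [-1.78, 2.02], [-1.46, 1.47], [-3.14, 3.14]. Speed limits (rad/s): [2.39, 2.39, 3.01, 3.14, 3.14, 3.14].

INTERFACE

Orientations are given as a unit quaternion [w, x, y, z].
In Python, from bench import arm gives the robot as it stands.
- The arm moves only by the tool play_rows, never from a script. Its argument "steps" is text: rows parted by semicolons, each of 4 numbers parted by spaces: the shift along the tool's x, y, z in cm, then the turn about the tool's z in degrees. A call has 1 to 10 rows; each row is the pose to reach, as a shift and turn from the pose commanded when the call began, along the tool's axes at that moment; what a row does not reach only later rows make up. A row lasts 1/12 s, in which the tool goes at most 41.7 mm and 7.16 degrees, less where a joint would pass 70% of its speed; a pose out of reach is approached as far as the arm can. A call with a gripper value outside its range is refused whole. "fingers" is the opening, from 0 (shut) to 1 (fully open), set as the call begins (left out, the last holds). The fingers move at their own pace and stop on an object; the grip force is fixed at half the most. Time passes only in rows, so rows that repeat a pose let the fingers close. It gives the time, the measured TCP pose, the force and the opening at its end, in the units of the state.
- arm.get_state(): the state, without advancing time (a new reading comes with each control period).
- arm.read_camera(name): name is "scene" or "top" or "wrist"; returns (picture, depth): 480x640x3 uint8, red, green, blue; 480x640 float32, mm along the optical axis (not along the pixel's ray), 0 where there is no reading.
- arm.camera_params(name): a dict with "fovy" (degrees; the focal length in pixels is half the picture's height over the tangent of half this angle, whatever the lens; pixels are square), "cx", "cy" (the principal point, pixels), "world_from_camera" (4x4, takes a point from camera to world coordinates). Camera axes: x right, y down, z forward; pixel columns grow to the right and rows downward; lengths in mm; the calibration is good to about 2 mm. A picture is of the moment at which its call begins: read the wrist's pose just before it. camera_params takes no time and is no camera call; for the wrist camera it gives the pose at the moment of the call.
- arm.hand_in(): hands the job in, once; it reports no verdict.
The state is a dict: "clock": time; "joint_positions": joint angles; "dq": joint speeds; "tau": joint torques, N m; "eef_pos": TCP position; "orientation": TCP orientation; "force": force on the tool from outside, world axes, zero at the start; "torque": the same for the moment, N m; "gripper_width": finger opening in mm.
Only numpy, scipy, OpenCV 4.12 (cv2) and the standard library are available. Lean on these libraries where they do the work, as an engineer would, in place of code of your own. Each camera call takes 0.05 s, during which the arm holds its last target. There are 200 camera calls.

TASK

Slide the laminated wooden blank lengthwise between the guides of the small hydraulic press until its far end is fully home against the stop. Then, with light fingertip pressure on the upright post of the spring-closed release lever (under 25 N, so push it and do not grip it), crack the valve open just enough for the raised platen to sink under its own weight, never faster than 25 mm a second, until it rests on the blank. Let the lever spring shut, do not push on the platen, and leave the other things on the bench where they are.

Things in the scene. Friction and masses are not known exactly. Their poses are not given: they have to be found in the camera images.
- press: Small C-frame hydraulic bench press, grey and steel, fixed. Origin on the bench under the ram axis; x points from the open throat to the column behind, y left, z up (mm in this frame below). Base plate 15 mm thick; before the guides it spans x -230 to -50, y -70 to 50. Pump box x -40 to 50, y -230 to -150, top z 75; behind it a 64 mm round tank, top z 139.
- stop_foot (a point): Foot of the stop's face, on the centre line and the plate's top: x 35, y 0, z 15 of the press. The stop is 22 mm high. Two parallel guides, 15 mm high, 55 mm apart, run from x -25 to 40, and flare outward in front of that (x -25 to -52, to 52 mm from the centre line).
- head_mid (a point): Middle of the grey head over the ram: it spans x -45 to 110, y -40 to 40, z 210 to 270 of the press; the 50 mm square column under it is centred at x 85; the square ram sticks out of its top, to z 340 at most.
- blank: Loose laminated wooden bar of three plies, 170 x 50 x 40 mm, 0.24 kg. Origin at the centre of its underside, x along its length (its ends are alike), z up. It starts lying on the base plate in front of the guides, up to 12 mm off the centre line and up to 0.15 rad askew. When home, its origin is at x = -50, y = 0 (within the guides' play of 2.5 mm a side), z = 15 of the press frame, and 100 mm of it sticks out in front of the platen.
- platen: Flat steel plate at the foot of the ram, 70 (x) x 110 (y) x 20 mm, centred on the ram axis. Origin at the centre of its underside, which is 115 mm minus the ram joint value above the bench.
- ram (a joint): Ram travel in m, 0 fully raised and growing downwards, limit 0.085. It starts at 0 to 0.015. At 0.060 the platen rests on the 40 mm thick blank. The ram cannot be raised again. With the valve shut it stays put.
- valve (a joint): Release valve angle, rad: 0 shut, growing anticlockwise from above, stop at 0.95. A spring shuts it: about 4.5 N at the post just opens it, 10 N holds 0.6. Up to an angle between 0.2 and 0.65, differing from run to run with the ram's hidden weight and friction, nothing moves; beyond it the ram sinks, each further 0.1 rad adding about 30 mm/s. Let go, it shuts and the ram stops.
- handle: Flat steel lever bar on the valve spindle. Origin on the valve's upright axis at z = 75 of the press frame; the lever extends from it to 100 mm along its own -x (towards the throat side of the press when shut), 16 mm wide, top of the bar at 12 mm above the origin. A round upright post, 16 mm across, stands on it 90 mm from the axis, from 12 to 67 mm above the origin.
- post_mid (a point): Middle of the lever's upright post: on its centre line, 117 mm above the bench. To open, push it towards the press's -y, away from the blank, on an arc of 90 mm radius about the valve axis.
- valve_axis (a point): Point on the upright axis of the valve, 75 mm above the bench, at x = -20, y = -190 of the press frame. Fixed.
- figure: Bystander: jointed wooden artist's figure, 255 mm high, on an 84 mm disc. Origin at the centre of its underside.
- small_figure: Bystander: smaller wooden figure, 186 mm high, on a 60 mm disc. Origin at the centre of its underside.
- palm_model: Bystander: wooden model hand, 150 mm high, on a 56 mm round foot. Origin at the centre of its underside.
- glue: Bystander: white glue bottle, 44 mm across, 100 mm high. Origin at the centre of its underside.
- jar: Bystander: small brass tin, 40 mm across, 40 mm high. Origin at the centre of its underside.
- screwdriver: Bystander: wooden-handled screwdriver, 170 mm long, lying on the bench.
There are look-alikes about, which are no part of the job. Leave any blue look-alike of the blank alone.

How it is judged:
By the outcome, as a careful person would: the job done as asked, in the order asked, and still so for the second after the job is handed in, with the robot touching nothing.
It also fails if it takes over 72 s, if anything falls off the work surface, if the arm or the gripper's body presses on something with over 40 N, if the wrist force passes 120 N, or if a joint passes its speed limit or range.

## Working session

There is one attempt and no reset: what is moved stays moved. The work goes in short steps, Python scripts to look and compute and a tool call to move; the robot and the scene stay as the last step left them, time stands still between calls to the robot, and variables do not carry over. Pictures are saved under pics/ and viewed, about 8 in all and at most 12, crops included, and the job is handed in when it is done.

Besides the shell and the picture viewer there is one more tool, called after ">>>" by a JSON object that holds its "api" and its "payload". play_rows: Moves the arm, as the interface text tells. Its arguments: {"type":"object","properties":{"steps":{"type":"string"},"fingers":{"type":"number"}},"required":["steps"]}

```bash
mkdir -p pics; ls
cat > h.py <<'E'
import numpy as np, cv2
from bench import arm
def K(n):
    p=arm.camera_params(n); f=240/np.tan(np.radians(p["fovy"])/2); return f,p["cx"],p["cy"],np.array(p["world_from_camera"])
def cloud(n,d):
    f,cx,cy,T=K(n); v,u=np.mgrid[:480,:640]
    P=np.stack([(u-cx)/f*d,(v-cy)/f*d,d],-1); return P@T[:3,:3].T+T[:3,3]
def ray(n,u,v,z,k=None):
    f,cx,cy,T=k or K(n); r=T[:3,:3]@np.array([(u-cx)/f,(v-cy)/f,1]); o=T[:3,3]; return o+r*(z-o[2])/r[2]
E
python3 - <<'E'
from h import *
s=arm.get_state(); print({k:np.round(v,3) for k,v in s.items()}, arm.grip_depth)
for n in ("scene","top"):
    im,d=arm.read_camera(n); cv2.imwrite(f"pics/{n}0.png",im[:,:,::-1]); np.savez(f"{n}0.npz",im=im,d=d); print(n,K(n))
E
```

```text
pics
{'clock': np.float64(0.0), 'joint_positions': array([-1.204,  0.126, -0.041,  1.405, -0.   ,  1.571]), 'dq': array([-0.   ,  0.001,  0.001,  0.   , -0.001, -0.   ]), 'tau': array([-0.0000e+00, -4.3591e+01,  3.5292e+01,  1.7000e-02, -0.0000e+00,
       -0.0000e+00]), 'eef_pos': array([ 188.139, -489.712,  230.542]), 'orientation': array([-0.001,  0.983,  0.182, -0.   ]), 'force': array([-1.112,  0.133, -0.56 ]), 'torque': array([-0.009, -0.01 ,  0.01 ]), 'gripper_width': np.float64(85.285)} 18.700000000000003
scene (np.float64(528.562539387787), 326.7827120811549, 235.54776017735995, array([[ 8.82526306e-01,  3.72440989e-01, -2.87115008e-01,
         8.53116843e+02],
       [ 4.70152328e-01, -7.12029434e-01,  5.21508268e-01,
        -6.54384582e+02],
       [-1.02032810e-02, -5.95232555e-01, -8.03488705e-01,
         1.06506876e+03],
       [ 0.00000000e+00,  0.00000000e+00,  0.00000000e+00,
         1.00000000e+00]]))
top (np.float64(586.0146842421325), 330.2845952899874, 240.92374296775566, array([[ 1.40240074e-02, -9.81943706e-01,  1.88652819e-01,
         2.43656529e+02],
       [-9.99890487e-01, -1.28801110e-02,  7.28813751e-03,
        -4.96227246e+01],
       [-4.72667150e-03, -1.88734368e-01, -9.82016801e-01,
         1.61104587e+03],
       [ 0.00000000e+00,  0.00000000e+00,  0.00000000e+00,
         1.00000000e+00]]))
```

View pics/top0.png

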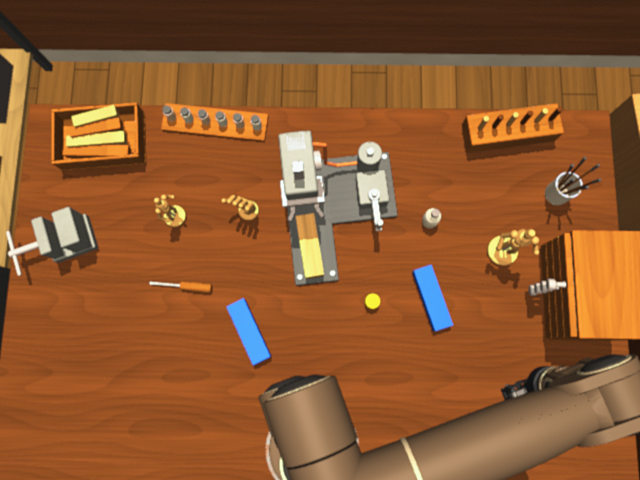

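View pics/scene0.png

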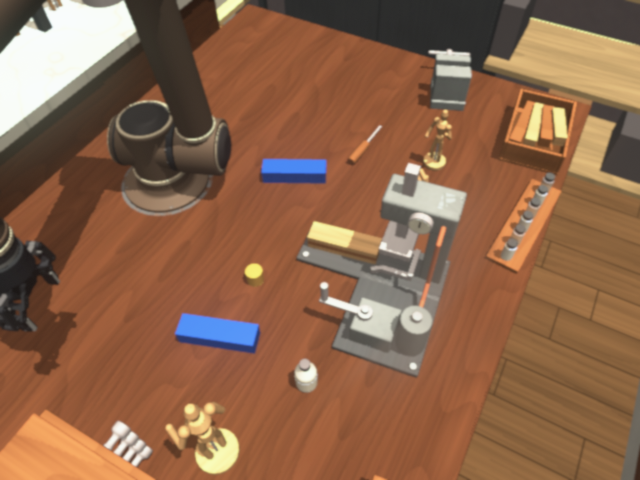

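The top view shows the press at about (300,180) and the blank in front of the guides at (308,245). The lever post is near (377,222), the jar at (373,301) and the glue at (432,217). The two blue look-alikes are clear of the work. Next I fit the press and blank from the depth.

Run:
```python
from h import *
for n in ("top","scene"):
    z=np.load(n+"0.npz"); im,d=z["im"],z["d"]; P=cloud(n,d); 
    hsv=cv2.cvtColor(im,cv2.COLOR_RGB2HSV); ok=(d>0)&(P[...,0]>250)&(P[...,0]<800)&(P[...,1]<160)&(P[...,1]>-260)
    grey=hsv[...,1]<70
    for nm,m in (("head",ok&(abs(P[...,2]-270)<8)),("pump",ok&grey&(abs(P[...,2]-75)<6)),("plate",ok&grey&(abs(P[...,2]-15)<6)),
                 ("blank",ok&~grey&(abs(P[...,2]-55)<6)),("post",ok&grey&(abs(P[...,2]-142)<6)),("tank",ok&grey&(abs(P[...,2]-139)<5))):
        c,l,st,_=cv2.connectedComponentsWithStats(m.astype(np.uint8))
        for i in range(1,c):
            if st[i,4]<12: continue
            q=P[l==i]; r=cv2.minAreaRect(q[:,:2].astype(np.float32))
            print(n,nm,st[i],np.round(q.mean(0),1),np.round(r[0],1),np.round(r[1],1),round(r[2],1))
```

```text
top head [ 279  130   42   65 1901] [694.2  39.7 270.4] [695.5  34. ] [157.   94.2] 7.4
top pump [358 162  22   8  32] [ 746.5 -136.2   74.9] [ 748.8 -139.5] [57.6 18.5] 89.0
top pump [356 170  33  34 739] [ 694.7 -149.5   75.1] [ 691.6 -150.6] [91.4 80.6] 7.3
top plate [328 156  30   7 115] [788.7 -72.4  15.2] [788.3 -69.6] [15.9 83.4] 7.1
top plate [378 156  19  62 490] [ 697.7 -197.6   15.1] [ 709.4 -188. ] [176.9  47.6] 7.5
top plate [ 289  159   86  126 3421] [616.  -34.3  15.6] [597.  -30.2] [212.6 375.6] 62.7
top plate [288 207   3   6  17] [637.8  78.9  16.7] [638.8  79. ] [ 6.2 15.8] 88.8
top blank [334 161  24   6  72] [762.5 -77.9  55.1] [762.3 -77.3] [11.  64.4] 8.6
top blank [ 296  213   28   64 1022] [532.4  18.   55.5] [533.   18.2] [171.  50.] 10.1
top post [367 147   7   8  36] [ 770.3 -139.6  140.2] [ 770.6 -139.8] [16.  19.9] 87.6
top post [377 219   6   7  29] [ 577.4 -164.5  141.7] [ 576.7 -164.6] [14.8 13.4] 26.4
top tank [367 147   7   9  43] [ 770.3 -139.9  138.7] [ 770.1 -139.8] [21.1 16.1] 2.0
top tank [377 219   6   7  26] [ 576.8 -164.9  140. ] [ 576.6 -16
[... 1066 characters left out ...]
4.9] 24.1
scene post [440 249   9   6  30] [762.9  22.  141.6] [763.3  22. ] [16.5  3.9] 14.9
scene post [320 282   8   8  51] [ 576.8 -170.3  141.6] [ 576.7 -169.9] [15.8 14.4] 85.6
scene post [412 312  10   9  73] [ 769.6 -145.   139.1] [ 770.1 -145.2] [17.8 19.1] 22.1
scene tank [395 233  11   5  27] [662.9  22.1 138.6] [662.7  22.4] [23.1  4.2] 9.6
scene tank [427 247   7   5  24] [734.1  18.4 138.2] [734.2  17.9] [13.6  4.9] 25.3
scene tank [440 251   8   5  24] [763.2  21.9 139. ] [762.9  21.7] [15.6  4.3] 14.9
scene tank [320 282   8   9  47] [ 576.8 -170.2  141. ] [ 576.7 -169.7] [14.8 14.9] 70.2
scene tank [412 312  10  10  77] [ 769.7 -145.1  138.9] [ 770.1 -145.2] [17.8 19.1] 22.1
```

```bash
cat >> h.py <<'E'
O=np.array([661.7,35.3]); A=np.radians(7.4); R=np.array([[np.cos(A),-np.sin(A)],[np.sin(A),np.cos(A)]])
from scipy.spatial.transform import Rotation as Rot
def p2w(x,y): return O+R@[x,y]
def plan(x,y,z):
    "shift in cm (tool axes) and turn to press-frame TCP target"
    s=arm.get_state(); q=s["orientation"]; M=Rot.from_quat([q[1],q[2],q[3],q[0]]).as_matrix()
    d=np.r_[p2w(x,y),z]-s["eef_pos"]; yaw=np.arctan2(M[1,0],M[0,0])
    pf=R.T@(s["eef_pos"][:2]-O)
    print("t",round(s["clock"],2),"press",np.round(pf,1),round(s["eef_pos"][2],1),"F",np.round(s["force"],1),"w",round(s["gripper_width"],1))
    print("shift",np.round(M.T@d/10,2),"turn",round(np.degrees(yaw-A),2))
E
python3 -c "
from h import *
plan(-250,0,200)"
```

```text
t 0.1 press [-537.2 -459.7] 230.6 F [ 0.6 -0.2  0.2] w 85.3
shift [ 38.74 -37.91   3.11] turn 13.62
```

>>> {"api": "play_rows", "payload": {"steps": "38.7 -37.9 3.1 13.6;38.7 -37.9 3.1 13.6;38.7 -37.9 3.1 13.6;38.7 -37.9 3.1 13.6;38.7 -37.9 3.1 13.6;38.7 -37.9 3.1 13.6;38.7 -37.9 3.1 13.6;38.7 -37.9 3.1 13.6;38.7 -37.9 3.1 13.6;38.7 -37.9 3.1 13.6", "fingers": 0.25}}

```text
clock: 0.93
eef_pos: [361.2, -110.1, 207.4]
orientation: [0.0, 0.998, 0.065, 0.0]
force: [2.0, -1.0, -0.1]
gripper_width: 21.4
```

```bash
python3 -c "
from h import *
plan(-250,0,200)"
```

```text
t 0.93 press [-316.7 -105.5] 207.4 F [ 2.  -1.  -0.1] w 21.4
shift [  6.67 -10.55   0.74] turn -0.0
```

>>> {"api": "play_rows", "payload": {"steps": "6.3 -10 0.7 0;6.3 -10 0.7 0;6.3 -10 0.7 0;6.3 -10 0.7 0;6.3 -10 0.7 0"}}

```text
clock: 1.35
eef_pos: [410.8, -3.2, 199.9]
orientation: [0.0, 0.998, 0.067, -0.001]
force: [-0.2, 0.1, 0.1]
gripper_width: 21.2
```

Run:
```python
from h import *
plan(-250,0,200)
k=K("wrist"); im,d=arm.read_camera("wrist"); cv2.imwrite("pics/w1.png",im[:,:,::-1])
P=cloud("wrist",d); hsv=cv2.cvtColor(im,cv2.COLOR_RGB2HSV)
m=(d>0)&(abs(P[...,2]-55)<5)&(hsv[...,1]>70)
c,l,st,_=cv2.connectedComponentsWithStats(m.astype(np.uint8))
for i in range(1,c):
    if st[i,4]>200:
        q=P[l==i]; r=cv2.minAreaRect(q[:,:2].astype(np.float32)); b=(cv2.boxPoints(r)-O)@R
        print(st[i],np.round(r[1],1),round(r[2],2),np.round(b,1).tolist())
```

```text
t 1.35 press [-253.8   -5.9] 199.9 F [-0.2  0.1  0.1] w 21.2
shift [ 0.38 -0.58 -0.01] turn 0.27
[ 279    0   68   53 3424] [35.2 50.1] 8.24 [[-117.6, 22.5], [-116.9, -27.6], [-81.6, -27.1], [-82.4, 23.0]]
```

View pics/w1.png

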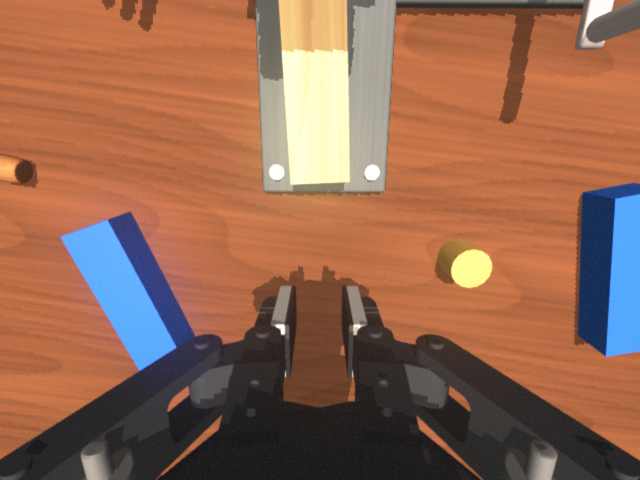

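The wrist view shows the rear end of the blank at row 183, columns 290–350. The plate's front edge is at row 191, columns 265–385, and the fingers are centred at column 318. I cast rays to check the lateral alignment.

Run:
```python
from h import *
for nm,u,v,z in (("plateL",265,191,15),("plateR",385,191,15),("blankRL",290,184,55),("blankRR",350,182,55),("flareL",283,52,55),("blank midR",348,52,55)):
    print(nm,np.round(R.T@(ray("wrist",u,v,z)[:2]-O),1))
```

```text
plateL [-229.    45.4]
plateR [-228.7  -71.8]
blankRL [-217.1   17.5]
blankRR [-215.3  -33.6]
flareL [-116.7   20.6]
blank midR [-116.6  -29.1]
```

>>> {"api": "play_rows", "payload": {"steps": "0.2 -0.4 4 0;0.2 -0.4 8 0;0.2 -0.4 12 0;0.2 -0.4 15 0;0.2 -0.4 17 0;0.2 -0.4 17.3 0;0.2 -0.4 17.3 0;0.2 -0.4 17.3 0"}}

```text
clock: 2.07
eef_pos: [412.8, -1.5, 28.7]
orientation: [0.0, 0.998, 0.064, 0.001]
force: [-0.0, -0.5, 0.4]
gripper_width: 21.2
```

```bash
python3 -c "
from h import *
plan(-146,-2,27)"
```

```text
t 2.07 press [-251.6   -4.4] 28.7 F [-0.  -0.5  0.4] w 21.2
shift [10.56 -0.26  0.18] turn -0.09
```

>>> {"api": "play_rows", "payload": {"steps": "1 -0.2 0 0;2 -0.2 0 0;2.8 -0.2 0 0;3.4 -0.2 0 0;4 -0.2 0 0;4.6 -0.2 0 0;5.2 -0.2 0 0;5.8 -0.2 0 0;6.4 -0.2 0 0;7 -0.2 0 0"}}

```text
clock: 2.9
eef_pos: [482.2, 10.6, 27.4]
orientation: [0.0, 0.998, 0.065, 0.0]
force: [-1.3, 0.2, -0.9]
gripper_width: 21.5
```

```bash
cat > look.py <<'E'
import sys
from h import *
plan(-146,-2,27)
im,d=arm.read_camera("wrist"); cv2.imwrite(f"pics/{sys.argv[1]}.png",im[:,:,::-1])
im,d=arm.read_camera("scene"); cv2.imwrite(f"pics/{sys.argv[1]}s.png",cv2.resize(im[150:350,230:470,::-1],None,fx=3,fy=3))
P=cloud("scene",d); hsv=cv2.cvtColor(im,cv2.COLOR_RGB2HSV)
m=(d>0)&(abs(P[...,2]-55)<6)&(hsv[...,1]>70)&(P[...,0]>380)&(P[...,0]<700)&(abs(P[...,1]-15)<60)
c,l,st,_=cv2.connectedComponentsWithStats(m.astype(np.uint8)); i=1+st[1:,4].argmax()
q=(P[l==i][:,:2]-O)@R; r=cv2.minAreaRect(q.astype(np.float32)); print(np.round(r[0],1),np.round(r[1],1),round(r[2],2),"x",np.percentile(q[:,0],[1,99]).round(1))
E
python3 look.py a1
```

```text
t 2.9 press [-181.2   -1.4] 27.4 F [-1.3  0.2 -0.9] w 21.5
shift [3.52 0.06 0.04] turn 0.02
[-88.4  -6.1] [176.8  54.8] 0.47 x [-171.7   -4.3]
```

View pics/a1s.png

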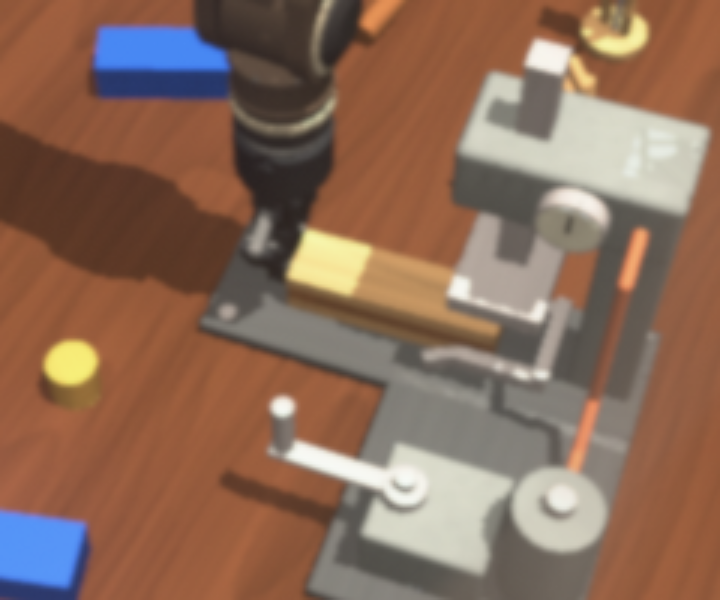

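The blank is square to the guides and its nose is under the platen. About 35 mm of travel remains.

>>> {"api": "play_rows", "payload": {"steps": "0.5 0 0 0;1 0 0 0;1.5 0 0 0;2 0 0 0;2.4 0 0 0;2.7 0 0 0;3 0 0 0;3.1 0 0 0"}}

```text
clock: 3.67
eef_pos: [512.6, 14.5, 27.5]
orientation: [-0.0, 0.998, 0.065, 0.0]
force: [-1.9, 0.3, 0.7]
gripper_width: 21.2
```

>>> {"api": "play_rows", "payload": {"steps": "0.1 0 0 0;0.2 0 0 0;0.3 0 0 0;0.4 0 0 0;0.4 0 0 0"}}

```text
clock: 4.08
eef_pos: [516.3, 14.9, 27.5]
orientation: [0.0, 0.998, 0.065, 0.0]
force: [-0.8, 0.3, -0.3]
gripper_width: 21.0
```

```bash
python3 look.py a2
```

```text
t 4.08 press [-146.8   -1.5] 27.5 F [-0.8  0.3 -0.3] w 21.0
shift [0.08 0.05 0.05] turn 0.01
[-54.1  -4.2] [173.6  57.7] 1.8 x [-137.7   31.4]
```

>>> {"api": "play_rows", "payload": {"steps": "0.05 0 0 0;0.1 0 0 0;0.15 0 0 0;0.2 0 0 0;0.2 0 0 0"}}

```text
clock: 4.6
eef_pos: [516.8, 15.1, 27.5]
orientation: [0.0, 0.998, 0.065, -0.001]
force: [-6.3, -0.5, 4.4]
gripper_width: 21.2
```

>>> {"api": "play_rows", "payload": {"steps": "0.05 0 0 0;0.1 0 0 0;0.15 0 0 0;0.2 0 0 0;0.2 0 0 0"}}

```text
clock: 5.02
eef_pos: [516.9, 15.2, 27.4]
orientation: [0.0, 0.998, 0.065, -0.003]
force: [-13.1, -0.8, 11.0]
gripper_width: 21.1
```

>>> {"api": "play_rows", "payload": {"steps": "-0.3 0 0 0;-1.2 0 0 0;-2.5 0 0 0;-3.5 0 -3 0;-3.5 0 -7 0;-3.5 0 -10 0;-3.5 0 -13 0;-3.5 0 -15 0;-3.5 0 -15 0", "fingers": 0.0}}

```text
clock: 5.77
eef_pos: [487.8, 10.9, 182.6]
orientation: [0.0, 0.998, 0.065, 0.004]
force: [0.5, -0.8, -0.0]
gripper_width: 0.1
```

```bash
python3 look.py a3; python3 -c "
from h import *
plan(-112,-145,180)"
```

```text
t 5.77 press [-175.6   -1.8] 182.6 F [ 0.5 -0.8 -0. ] w 0.1
shift [ 2.83  0.   15.58] turn 0.01
[-51.8  -6.8] [170.5  55.6] 0.2 x [-135.6   32. ]
t 5.87 press [-177.4   -1.6] 178.3 F [-0.5  0.4  0.3] w -0.2
shift [ 6.54 14.34 -0.15] turn 0.01
```

View pics/a3.png

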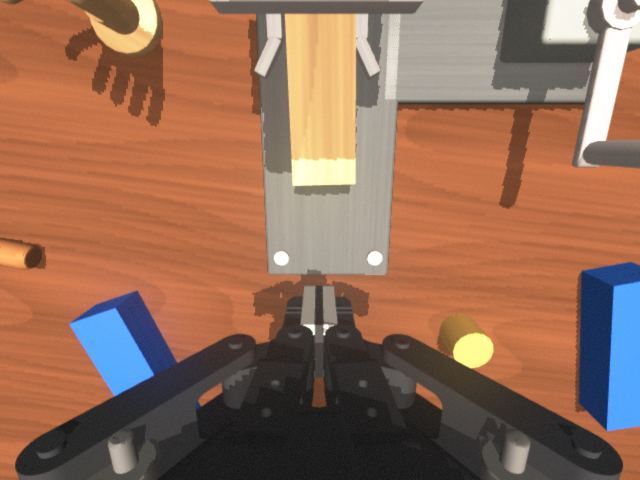

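View pics/a3s.png

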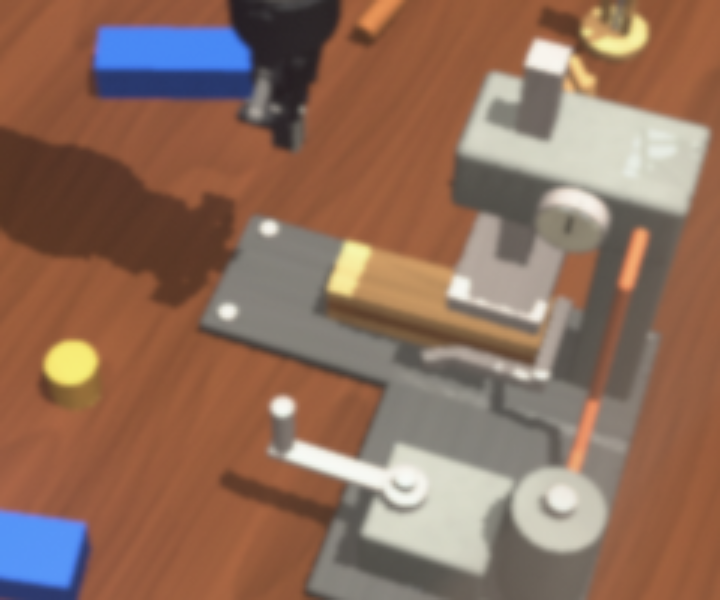

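The blank's rear end sits at press x about -136 and its nose is at the stop, straight between the guides. Next is the lever post.

>>> {"api": "play_rows", "payload": {"steps": "7 14.3 0 0;7 14.3 0 0;7 14.3 0 0;7 14.3 0 0;7 14.3 0 0;7 14.3 3 0;7 14.3 6.3 0;7 14.3 6.3 0;7 14.3 6.3 0"}}

```text
clock: 6.62
eef_pos: [570.9, -121.3, 111.8]
orientation: [-0.001, 0.998, 0.065, -0.003]
force: [0.4, 0.3, -0.2]
gripper_width: 0.3
```

```bash
cat > ram.py <<'E'
from h import *
# ram-top height (scene), post angle from tool-independent post top, state
def look(save=None):
    s=arm.get_state(); im,d=arm.read_camera("scene"); P=cloud("scene",d); q=(P[...,:2]-O)@R
    m=(d>0)&(abs(q[...,0])<14)&(abs(q[...,1]+3)<14)&(P[...,2]>275)
    z=P[...,2][m]; top=z[z>z.max()-6] if len(z) else z
    pm=(d>0)&(P[...,2]>125)&(P[...,2]<146)&(np.hypot(q[...,0]+20,q[...,1]+190)<108)&(np.hypot(q[...,0]+20,q[...,1]+190)>76)&(q[...,0]<-40)
    print("t %.2f"%s["clock"],"press",np.round(R.T@(s["eef_pos"][:2]-O),1),round(s["eef_pos"][2],1),"F",np.round(R.T@s["force"][:2],1),round(s["force"][2],1),"ramtop",np.round([np.median(top),z.max()],2) if len(z) else None,len(top))
    if save: cv2.imwrite(f"pics/{save}.png",cv2.resize(im[150:350,230:470,::-1],None,fx=3,fy=3))
    return im,d,P,q
E
python3 - <<'E'
from ram import *
im,d,P,q=look("b1"); look()
# platen: white edges; heights near front edge of platen
m=(d>0)&(q[...,0]>-40)&(q[...,0]<-30)&(abs(q[...,1])<50)&(P[...,2]>70)&(P[...,2]<200)
print("platen front-top z",np.percentile(P[...,2][m],[5,50,95]),m.sum())
plan(-108,-172,115)
E
```

```text
t 6.62 press [-110.2 -143.6] 111.8 F [0.4 0.3] -0.2 ramtop [335.33 337.86] 134
t 6.67 press [-108.8 -144. ] 114.1 F [ 0.8 -1.1] 0.2 ramtop [335.24 338.75] 129
platen front-top z [127.31674531 130.13363746 133.39596587] 72
t 6.72 press [-107.7 -144.3] 115.5 F [ 0.8 -0.2  0.1] w -0.1
shift [-0.03  2.77  0.06] turn 0.03
```

View pics/b1.png

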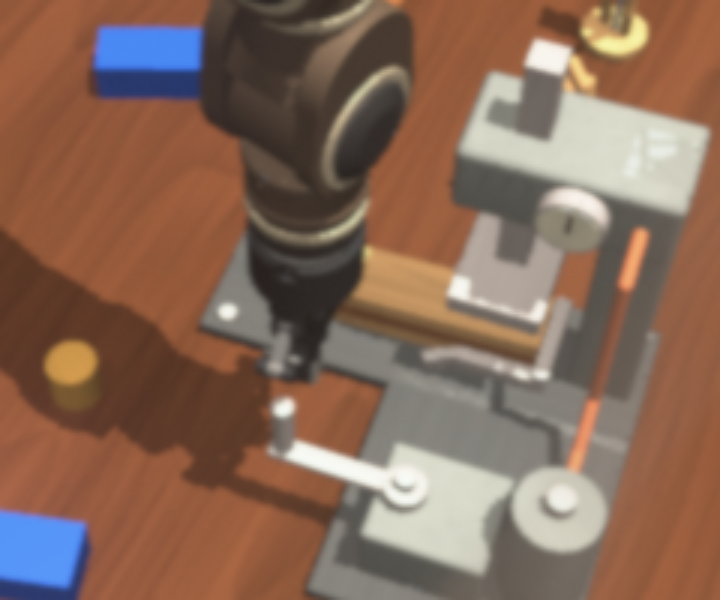

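The shut fingertips are about 20 mm to the blank side of the post. The ram top is at z 335, so the platen has about 55 mm to sink.

>>> {"api": "play_rows", "payload": {"steps": "0 0.6 0 0;0 1.2 0 0;0 1.8 0 0;0 2 0 0;0 2 0 0"}}

```text
clock: 7.13
eef_pos: [576.1, -142.5, 115.1]
orientation: [0.0, 0.998, 0.064, 0.0]
force: [-0.1, 0.3, -0.4]
gripper_width: 0.0
```

>>> {"api": "play_rows", "payload": {"steps": "0 0.2 0 0;0 0.4 0 0;0 0.4 0 0"}}

```text
clock: 7.38
eef_pos: [576.3, -145.9, 114.5]
orientation: [-0.0, 0.998, 0.065, -0.0]
force: [0.5, -0.3, 0.3]
gripper_width: -0.3
```

>>> {"api": "play_rows", "payload": {"steps": "0 0.2 0 0;0 0.4 0 0;0 0.4 0 0"}}

```text
clock: 7.63
eef_pos: [576.5, -148.9, 114.4]
orientation: [-0.001, 0.998, 0.065, -0.0]
force: [-2.5, 4.7, 2.5]
gripper_width: -0.3
```

```bash
python3 -c "
from ram import *
look()"
```

```text
t 7.63 press [-108.2 -171.7] 114.4 F [-1.9  5. ] 2.5 ramtop [335.29 338.91] 124
```

Contact came at TCP y of about -171.6 with 5 N. I open along the arc, first to about 0.16 rad and then in 2–3 mm steps.

>>> {"api": "play_rows", "payload": {"steps": "0 0.3 0 0;0 0.6 0 0;0 0.9 0 0;0.1 1.2 0 0;0.1 1.4 0 0;0.1 1.4 0 0"}}

```text
clock: 8.18
eef_pos: [578.9, -162.8, 114.3]
orientation: [-0.001, 0.998, 0.065, -0.001]
force: [-3.3, 5.8, 1.8]
gripper_width: -0.0
```

```bash
python3 -c "
from ram import *
look()"
```

```text
t 8.18 press [-107.6 -185.8] 114.3 F [-2.6  6.2] 1.8 ramtop [335.25 339.67] 111
```

>>> {"api": "play_rows", "payload": {"steps": "0.05 0.2 0 0;0.05 0.3 0 0;0.05 0.3 0 0;0.05 0.3 0 0"}}

```text
clock: 8.57
eef_pos: [579.6, -165.4, 114.3]
orientation: [-0.001, 0.998, 0.065, -0.001]
force: [-4.1, 5.2, 2.5]
gripper_width: 0.0
```

```bash
python3 -c "
from ram import *
look()"
```

```text
t 8.57 press [-107.3 -188.4] 114.3 F [-3.4  5.7] 2.5 ramtop [335.19 338.29] 125
```

>>> {"api": "play_rows", "payload": {"steps": "0.05 0.2 0 0;0.05 0.3 0 0;0.05 0.3 0 0;0.05 0.3 0 0"}}

```text
clock: 8.95
eef_pos: [580.5, -168.2, 114.3]
orientation: [-0.001, 0.998, 0.065, -0.001]
force: [-3.3, 6.2, 2.9]
gripper_width: -0.3
```

```bash
python3 -c "
from ram import *
look()"
```

```text
t 8.95 press [-106.8 -191.3] 114.3 F [-2.4  6.5] 2.9 ramtop [335.07 338.8 ] 123
```

>>> {"api": "play_rows", "payload": {"steps": "0.05 0.1 0 0;0.05 0.25 0 0;0.05 0.25 0 0;0.05 0.25 0 0"}}

```text
clock: 9.33
eef_pos: [581.3, -170.5, 114.3]
orientation: [-0.001, 0.998, 0.065, -0.001]
force: [-3.8, 5.7, 2.5]
gripper_width: 0.3
```

```bash
python3 -c "
from ram import *
look()"
```

```text
t 9.33 press [-106.3 -193.8] 114.3 F [-3.   6.1] 2.5 ramtop [335.09 337.98] 131
```

>>> {"api": "play_rows", "payload": {"steps": "0.07 0.1 0 0;0.07 0.25 0 0;0.07 0.25 0 0;0.07 0.25 0 0"}}

```text
clock: 9.72
eef_pos: [582.3, -172.9, 114.2]
orientation: [-0.001, 0.998, 0.065, -0.001]
force: [-3.7, 6.8, 2.6]
gripper_width: 0.3
```

```bash
python3 -c "
from ram import *
look()"
```

```text
t 9.72 press [-105.6 -196.2] 114.2 F [-2.8  7.2] 2.6 ramtop [335.27 338.66] 117
```

>>> {"api": "play_rows", "payload": {"steps": "0.07 0.1 0 0;0.07 0.25 0 0;0.07 0.25 0 0;0.07 0.25 0 0"}}

```text
clock: 10.1
eef_pos: [583.3, -175.1, 114.2]
orientation: [-0.001, 0.998, 0.065, -0.001]
force: [-3.8, 7.3, 1.2]
gripper_width: 0.6
```

```bash
python3 -c "
from ram import *
look()"
```

```text
t 10.10 press [-104.9 -198.6] 114.2 F [-2.8  7.8] 1.2 ramtop [335.3  339.23] 118
```

>>> {"api": "play_rows", "payload": {"steps": "0.08 0.1 0 0;0.08 0.25 0 0;0.08 0.25 0 0;0.08 0.25 0 0"}}

```text
clock: 10.48
eef_pos: [584.4, -177.4, 114.1]
orientation: [-0.001, 0.998, 0.065, -0.001]
force: [-3.6, 7.4, 1.4]
gripper_width: 0.1
```

```bash
python3 -c "
from ram import *
look()"
```

```text
t 10.48 press [-104.1 -201. ] 114.1 F [-2.6  7.8] 1.4 ramtop [335.3  338.38] 124
```

>>> {"api": "play_rows", "payload": {"steps": "0.09 0.1 0 0;0.09 0.25 0 0;0.09 0.25 0 0;0.09 0.25 0 0"}}

```text
clock: 10.87
eef_pos: [585.6, -179.7, 114.1]
orientation: [-0.001, 0.998, 0.065, -0.001]
force: [-3.2, 7.4, 1.7]
gripper_width: -0.2
```

```bash
python3 -c "
from ram import *
look()"
```

```text
t 10.87 press [-103.2 -203.4] 114.1 F [-2.2  7.7] 1.7 ramtop [334.85 338.87] 113
```

>>> {"api": "play_rows", "payload": {"steps": "0.09 0.1 0 0;0.09 0.25 0 0;0.09 0.25 0 0;0.09 0.25 0 0"}}

```text
clock: 11.25
eef_pos: [586.8, -182.0, 114.1]
orientation: [-0.001, 0.998, 0.065, -0.001]
force: [-4.7, 8.5, 1.7]
gripper_width: 0.0
```

```bash
python3 -c "
from ram import *
look()"
```

```text
t 11.25 press [-102.3 -205.8] 114.1 F [-3.6  9.1] 1.7 ramtop [331.05 334.32] 120
```

The ram is moving at about 10 mm/s, so I hold here.

>>> {"api": "play_rows", "payload": {"steps": "0 0 0 0;0 0 0 0;0 0 0 0;0 0 0 0;0 0 0 0;0 0 0 0"}}

```text
clock: 11.8
eef_pos: [586.8, -181.9, 114.1]
orientation: [-0.001, 0.998, 0.065, -0.001]
force: [-3.3, 7.3, 1.2]
gripper_width: -0.0
```

```bash
python3 -c "
from ram import *
look()"
```

```text
t 11.80 press [-102.3 -205.8] 114.1 F [-2.3  7.7] 1.2 ramtop [324.77 328.16] 120
```

>>> {"api": "play_rows", "payload": {"steps": "0 0 0 0;0 0 0 0;0 0 0 0;0 0 0 0;0 0 0 0;0 0 0 0;0 0 0 0;0 0 0 0;0 0 0 0;0 0 0 0"}}

```text
clock: 12.68
eef_pos: [586.7, -181.9, 114.0]
orientation: [-0.001, 0.998, 0.065, -0.001]
force: [-3.0, 8.0, 1.6]
gripper_width: 0.1
```

>>> {"api": "play_rows", "payload": {"steps": "0 0 0 0;0 0 0 0;0 0 0 0;0 0 0 0;0 0 0 0;0 0 0 0;0 0 0 0;0 0 0 0;0 0 0 0;0 0 0 0"}}

```text
clock: 13.52
eef_pos: [586.8, -181.9, 114.1]
orientation: [-0.001, 0.998, 0.065, -0.001]
force: [-3.1, 8.3, 1.6]
gripper_width: 0.3
```

```bash
python3 -c "
from ram import *
look()"
```

```text
t 13.52 press [-102.3 -205.7] 114.1 F [-2.   8.7] 1.6 ramtop [304.69 308.49] 120
```

>>> {"api": "play_rows", "payload": {"steps": "0 0 0 0;0 0 0 0;0 0 0 0;0 0 0 0;0 0 0 0;0 0 0 0;0 0 0 0;0 0 0 0;0 0 0 0;0 0 0 0"}}

```text
clock: 14.4
eef_pos: [586.7, -181.9, 114.0]
orientation: [-0.001, 0.998, 0.065, -0.001]
force: [-5.1, 7.4, 1.7]
gripper_width: 0.1
```

>>> {"api": "play_rows", "payload": {"steps": "0 0 0 0;0 0 0 0;0 0 0 0;0 0 0 0;0 0 0 0;0 0 0 0;0 0 0 0;0 0 0 0;0 0 0 0;0 0 0 0"}}

```text
clock: 15.23
eef_pos: [586.8, -181.9, 114.1]
orientation: [-0.001, 0.998, 0.065, -0.001]
force: [-3.8, 7.1, 1.8]
gripper_width: -0.0
```

```bash
python3 -c "
from ram import *
look()"
```

```text
t 15.23 press [-102.3 -205.8] 114.1 F [-2.8  7.5] 1.8 ramtop [283.83 286.97] 121
```

>>> {"api": "play_rows", "payload": {"steps": "0 0 0 0;0 0 0 0;0 0 0 0;0 0 0 0;0 0 0 0;0 0 0 0;0 0 0 0;0 0 0 0;0 0 0 0;0 0 0 0"}}

```text
clock: 16.12
eef_pos: [586.7, -181.9, 114.1]
orientation: [-0.001, 0.998, 0.065, -0.001]
force: [-4.3, 7.5, 1.3]
gripper_width: -0.3
```

```bash
python3 -c "
from ram import *
look()"
```

```text
t 16.12 press [-102.3 -205.7] 114.1 F [-3.3  8. ] 1.3 ramtop [280.22 283.76] 117
```

>>> {"api": "play_rows", "payload": {"steps": "0 0 0 0;0 0 0 0;0 0 0 0;0 0 0 0;0 0 0 0;0 0 0 0"}}

```text
clock: 16.67
eef_pos: [586.7, -181.9, 114.1]
orientation: [-0.001, 0.998, 0.065, -0.001]
force: [-3.1, 7.0, 2.0]
gripper_width: 0.0
```

```bash
python3 -c "
from ram import *
look()"
```

```text
t 16.67 press [-102.3 -205.8] 114.1 F [-2.2  7.3] 2.0 ramtop [280.33 284.46] 111
```

>>> {"api": "play_rows", "payload": {"steps": "-0.2 -0.8 0 0;-0.4 -1.6 0 0;-0.5 -2.4 0 0;-0.6 -3.2 0 0;-0.6 -4 0 0;-0.6 -5 0 0;-0.6 -6 0 0;-0.6 -6.5 -2 0;-0.6 -6.5 -6 0;-0.6 -6.5 -8 0"}}

```text
clock: 17.55
eef_pos: [573.8, -119.4, 197.8]
orientation: [0.001, 0.998, 0.065, 0.001]
force: [0.7, -0.9, 0.6]
gripper_width: -0.1
```

>>> {"api": "play_rows", "payload": {"steps": "-3 -1 0 0;-6 -2 0 0;-9 -3 0 0;-12 -3 0 0;-15 -3 0 0;-15 -3 0 0;-15 -3 0 0"}}

```text
clock: 18.13
eef_pos: [420.1, -109.5, 195.2]
orientation: [0.001, 0.998, 0.064, 0.001]
force: [0.7, 0.6, 0.8]
gripper_width: 0.2
```

```bash
python3 -c "
from ram import *
look('c1')"; python3 look.py c2
```

```text
t 18.13 press [-258.2 -112.5] 195.2 F [0.8 0.5] 0.8 ramtop [280.17 284.02] 114
t 18.18 press [-257.2 -112.7] 195.1 F [ 0.2 -0.1  0.4] w -0.4
shift [ 11.09 -11.09  16.82] turn -0.02
[-88.1  -5.6] [99.  55.3] 0.22 x [-135.8  -39.8]
```

View pics/c1.png

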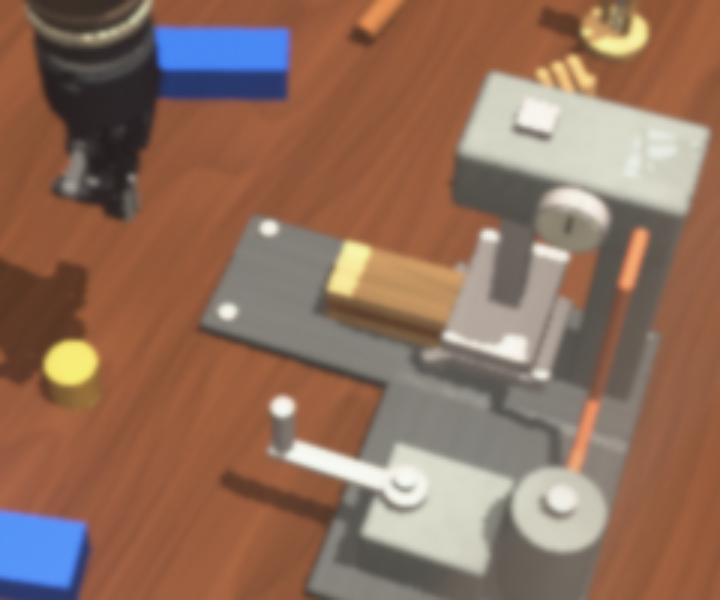

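The platen rests on the blank, the lever is back at its shut position, and the robot is clear of everything.

```bash
python3 -c "
from bench import arm
print(arm.hand_in())"
```

```text
the job is handed in; nothing more can be done
None
```

I pushed the blank home, lowered the platen onto it and handed the job in at about 18 s of the 72 s allowed; the hand-in gives no verdict.

- **Blank:** I pushed its rear end with two fingertips until it stopped moving and the force rose to about 17 N (13 N lengthwise and 11 N upward). My last measurement put its rear end at press x of about -135.8 mm (ideal -135), with 99 mm showing in front of the platen and its yaw within 0.3°.
- **Lever and platen:** I pushed the post with the shut fingertips, with readings of about 10 N at most. The ram began to sink at a lever angle of roughly 0.36 rad. I held it just beyond that, and it sank at about 12 mm/s, judged from the ram's top in the camera.
- **Final state:** The ram stopped with its top at z of about 280 mm, where resting on the blank puts it. The height did not change before or after I let go. The last picture shows the lever shut, and the arm was clear of everything with no force beyond sensor noise.
- **Other things on the bench:** I only saw those in the last cropped picture, where the jar and the blue look-alikes looked unmoved. I did not measure them or the others again.
- **Disagreement:** The cameras differed by 3 to 5 mm in y. I averaged the two fixed cameras, set my push line 2 mm to the side for the wrist camera, and relied on contact forces for the final positions.

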